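# Raise the curing lamp until it locks and start it

## Robot

A 6-joint arm with a two-finger parallel gripper is mounted at the origin on the work surface. World frame = base frame: x ahead of the robot, y to its left, z up, the work surface at z = 0. Lengths are in m, angles in rad, forces in N, time in s.
With the tool pointing down it reaches from about 0.25 to 0.725 m from the base axis. Payload 4 kg.
Tool frame: the origin (TCP) lies at the very end of the fingers, on their centre line; the grasp point (between the pads) lies 19 mm behind it; z points along the fingers, y is the direction in which the jaws open and shut (so a half turn about z gives the same grasp; the last joint's range is limited). The gripper opens to 85 mm and grips with 20 to 120 N. Pads are 22 mm wide; open, the fingers measure 114 mm over their backs; the gripper's body (76 mm by 85 mm) begins 54 mm behind the grasp point. The pads swing forward as they close: fully open they stand 13 mm farther back than shut.
Start: joints at [1.161, 0.241, 0.005, 1.335, 0, 1.571], TCP at [0.199, 0.459, 0.231] pointing down, gripper open.
Joint ranges: [-2.72, 2.72], [-1.05, 1.87], [-1.09, 1.28], [-1.99, 2.15], [-1.42, 1.44], [-3.14, 3.14]. Speed limits (rad/s): [2.79, 2.79, 3.14, 3.14, 3.14, 3.14].

## Interface

Orientations are given as a unit quaternion [x, y, z, w].
In Python, from workcell import bot, camera gives the robot as it stands. The module is installed in compiled form; this text tells all that it offers.
- The arm moves only by the tool send_rows, never from a script. Its argument "deltas" is a list of rows, each an object with "grip": the opening, from 0 (shut) to 1 (fully open); "translation": the shift along the tool's x, y, z in m, a list of three; "twist": the turn, a rotation vector about the tool's x, y, z in degrees, a list of three. A call has 1 to 5 rows; each row is the pose to reach, as a shift and turn from the pose measured when the call began, along the tool's axes at that moment; what a row does not reach only later rows make up. A row lasts 1/8 s, in which the tool goes at most 62.5 mm and 10.7 degrees, less where a joint would pass 70% of its speed; a pose out of reach is approached as far as the arm can. A call with a gripper value outside its range is refused whole. The fingers move at their own pace and stop on an object; the grip force is fixed at half the most. Time passes only in rows, so rows that repeat a pose let the fingers close. It gives the time, the measured TCP pose, the force and the opening at its end, in the units of the state.
- bot.get_obs(): the state, without advancing time (a new reading comes with each control period).
- camera(name): name is "scene" or "top"; returns a dict with "color" (480x640x3 uint8, blue, green, red), "intrinsics" (3x3 intrinsics, pixels), "xyz" and "rotation" of the camera in the world. Camera axes: x right, y down, z forward; pixel columns grow to the right and rows downward; lengths in m; the calibration is good to about 2 mm. A picture is of the moment at which its call begins. There is no depth.
- bot.job_done(): hands the job in, once; it reports no verdict.
The state is a dict: "clock": time; "joint_pos": joint angles; "joint_vel": joint speeds; "tau": joint torques, N m; "eef_pos": TCP position; "tool_rot": TCP orientation; "ft_force": force on the tool from outside, world axes, zero at the start; "ft_torque": the same for the moment, N m; "grip_width": finger opening in m.
Only numpy, scipy, OpenCV 4.12 (cv2) and the standard library are available. Lean on these libraries where they do the work, as an engineer would, in place of code of your own. Each camera call takes 0.05 s, during which the arm holds its last target.

## Task

The dish under the curing lamp has just been varnished. Pull the lamp up by its T-handle until the lock button on the mast clicks out of its hole, then start the lamp: turn the start knob on its base clockwise right to its stop and let go so that it springs back. Leave the dish and the things around the lamp where they are.

Things in the scene. Friction and masses are not known exactly. Their poses are not given: they have to be found in the camera images.
- lamp: Bench curing lamp, fixed. Origin: on the table below the mast. x points to its back (vent slots in front), y along the base to the lamp-head end, z up. White base 160 mm in x, y -190 to +170 mm, top 45 mm high. Dark upright square sleeve at the origin, 36 mm at its mouth, 150 mm high; a bright mast slides in it. Dark curing plate at y = +105 mm, 4 mm thick. Start knob at y = -150 mm.
- mast (a joint): Rise of the telescoping mast with head and T-handle, m: 0 fully down, 0.105 where the lock button meets its hole (1 mm of play), 0.115 end of travel if the button is overrun. Starts at 0 to 0.03; sleeve friction holds it where it is left. Lifting takes 5 to 8 N, a little more on starting. Once the button is out it moves neither up nor down.
- button (a joint): How far the sprung round lock button has come out, m: about 0 while the sleeve holds it in, 0.0095 once clicked out. Brass, 9 mm across, in the mast's back (+x) side; it comes out of the hole in the sleeve's back, 132 mm above the table, and then stands 6 mm proud.
- knob (a joint): Turn of the start knob in rad, growing clockwise seen from above: 0 at rest, 1.05 at its stop. A spring returns it; it takes 0.03 N m at rest and 0.09 N m at the stop.
- t_bar (a point): Centre of the black T-handle's bar above the mast: 75 mm long along the lamp's x, 15 mm wide in y, 18 mm high, on a 14 mm stem; 217 mm above the table with the mast down, rises with it. 33 mm free from here down to the grey block on the mast; the head reaches from there to y = +175 mm, fin tops 27 mm below this point. Axes as the lamp's.
- knob_grip (a point): Grip point on the start knob's axis, 71.5 mm above the table, 26.5 mm above the base. Black knob: round skirt 42 mm wide, 3 mm thick, with an upright grip bar 37 mm long, 12 mm wide, its top 11 mm above this point. Turns with the knob: x runs along the bar, at rest along the lamp's x.
- dish: White cast dish, freshly varnished, 98 mm across and 24 mm high, on the curing plate under the lamp head. Origin under its centre.
- varnish: Amber glass jar, 52 mm across, 62 mm high, standing past the lamp-head end of the base. Origin under its centre.
- brush: Brush, 190 mm long, lying behind the lamp. Origin near the middle of its length.
- dye: Small dark bottle with white cap, 38 mm across, 85 mm high, standing past the knob end of the base. Origin under its centre.
- cast: White round cast block, 84 mm across, 27 mm high, behind the lamp's knob end. Origin under its centre.
Things that resemble listed ones, but are neither listed nor needed, are in the scene too. Leave any orange or red look-alike of the dish alone.

How it is judged:
On the way, in this order (a step that is already met when the one before it is completed fails the run):
1. the mast is up and its lock button has clicked out of the hole (value of joint button above 0.0075 m and value of joint mast between 0.102 and 0.108 m), for 0.2 s.
2. the start knob is turned to its stop, with the lamp locked up (value of joint knob above 0.97 rad and value of joint button above 0.0075 m), for 0.1 s.
At the end, for the whole second after the job is handed in: The lamp stands locked at its upper height (mast 102 to 108 mm up, lock button out by more than 7.5 mm), the start knob has been turned to its stop (over 0.97 rad) and has sprung back to rest (under 0.08 rad), and the dish is within 12 mm of where it was (all of step 1 and value of joint knob below 0.08 rad and distance of dish from where it was at the start of the episode below 0.012 m and linear speed of dish below 0.02 m/s); the robot touches nothing.
It fails at once if the varnished dish is shifted by more than 12 mm (distance of dish from where it was at the start of the episode above 0.012 m).
It fails at once if a thing standing or lying around the lamp (jar, brush, bottle, cast block) is knocked over or pushed away by more than 30 mm (distance of any of varnish, brush, dye, cast from where it was at the start of the episode above 0.03 m or angle between any of varnish, dye's own z axis and vertical above 0.5 rad).
It also fails if it takes over 53 s, if anything falls off the work surface, if the arm or the gripper's body presses on something with over 40 N, if the wrist force passes 120 N, or if a joint passes its speed limit or range.

## Working session

There is one attempt and no reset: what is moved stays moved. The work goes in short steps, Python scripts to look and compute and a tool call to move; the robot and the scene stay as the last step left them, time stands still between calls to the robot, and variables do not carry over. Pictures are saved under pics/ and viewed, and the job is handed in when it is done.

Besides the shell and the picture viewer there is one more tool, called after "Call:" by a JSON object that holds its "method" and its "body", one argument or row to a line. send_rows: Moves the arm, as the interface text tells. Its arguments: {"type":"object","properties":{"deltas":{"type":"array","items":{"type":"object","properties":{"grip":{"type":"number"},"translation":{"type":"array","items":{"type":"number"}},"twist":{"type":"array","items":{"type":"number"}}}}}},"required":["deltas"]}

```bash
mkdir -p pics
python3 - <<'E'
from workcell import bot,camera
import cv2
o=bot.get_obs(); print({k:(v if not hasattr(v,'round') else v) for k,v in o.items()})
for n in("scene","top"):
    c=camera(n); cv2.imwrite(f"pics/{n}0.png",c["color"]); print(n,c["intrinsics"],c["xyz"],c["rotation"])
E
```

```text
{'clock': 0.0, 'joint_pos': array([ 1.16101610e+00,  2.41435943e-01,  3.75591754e-03,  1.33517951e+00,
       -4.13314726e-05,  1.57080867e+00]), 'joint_vel': array([ 0.00018869, -0.00012235, -0.00252095, -0.00064678, -0.00281828,
        0.00132361]), 'tau': array([-2.99512624e-05, -3.72318900e+01,  2.52408957e+01,  1.68992806e-02,
       -4.82521909e-05, -3.31693414e-06]), 'eef_pos': array([0.19897281, 0.45804074, 0.23041356]), 'tool_rot': array([ 2.03465489e-01,  9.79081575e-01, -1.01423253e-03, -1.89650070e-04]), 'ft_force': array([-0.46424071, -0.16049567, -0.28329938]), 'ft_torque': array([-0.00107943, -0.0102502 ,  0.00827854]), 'grip_width': 0.0856204454519387}
scene [[514.21038256   0.         324.53868083]
 [  0.         514.21038256 235.58751541]
 [  0.           0.           1.        ]] [ 1.22272352 -0.18711483  0.83435498] [ 0.76848722  0.50754862 -0.21067429 -0.32777758]
top [[489.46984197   0.         320.35912989]
 [  0.         489.46984197 243.13284019]
 [  0.           0.           1.        ]] [0.51817068 0.0756159  1.10791388] [ 0.70795699 -0.70554899  0.02439001 -0.02006609]
```

View pics/scene0.png

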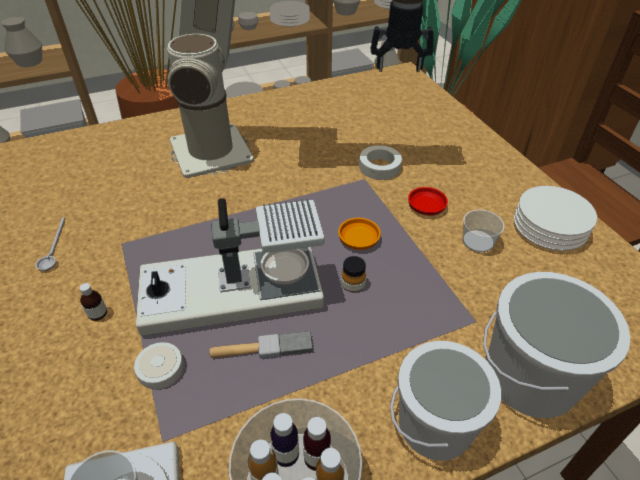

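View pics/top0.png

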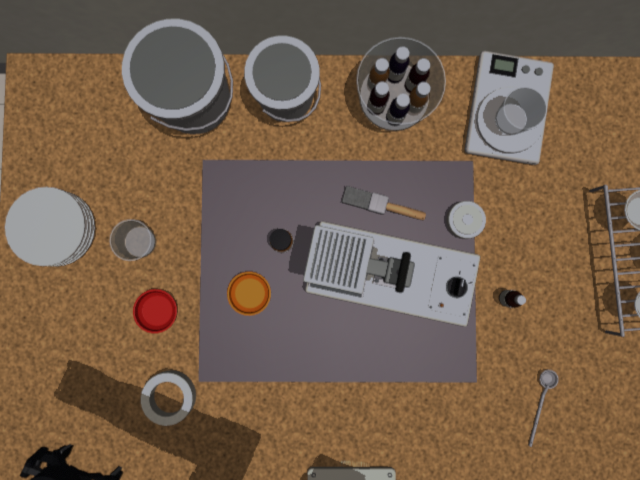

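The scene picture shows the lamp with its knob at (157,288) and T-bar at (223,213). In the top picture the T-bar is at (404,272), the knob at (457,287), and the base spans (315,225) to (478,322). The brush, jar, bottle and cast block are around it. The orange (249,293) and red (155,310) dishes are look-alikes and stay where they are.

Run:
```python
import cv2
t=cv2.imread('pics/top0.png')[210:340,290:490]; cv2.imwrite('pics/topc.png',cv2.resize(t,None,fx=4,fy=4,interpolation=cv2.INTER_CUBIC))
t=cv2.imread('pics/scene0.png')[190:340,125:325]; cv2.imwrite('pics/scenec.png',cv2.resize(t,None,fx=4,fy=4,interpolation=cv2.INTER_CUBIC))
```

```text
(no output)
```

View pics/topc.png

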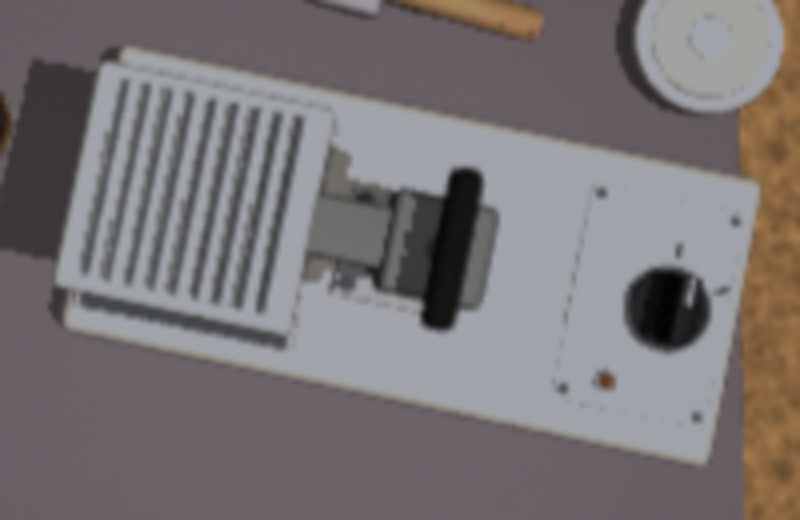

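View pics/scenec.png

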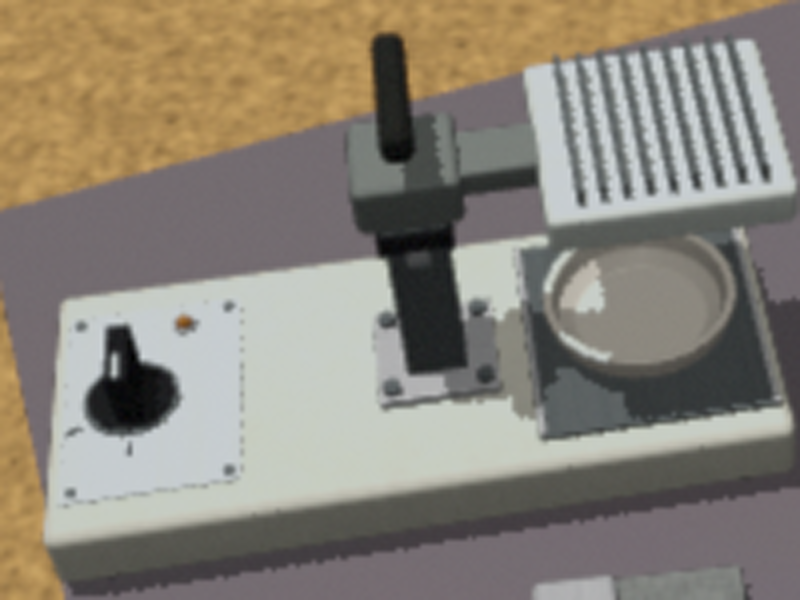

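```bash
cat > h.py <<'E'
import numpy as np
from scipy.spatial.transform import Rotation as R
from scipy.optimize import least_squares
K={'top':(489.47,320.36,243.13),'scene':(514.21,324.54,235.59)}
P={'top':(np.array([.51817068,.0756159,1.10791388]),R.from_quat([.70795699,-.70554899,.02439001,-.02006609])),
'scene':(np.array([1.22272352,-.18711483,.83435498]),R.from_quat([.76848722,.50754862,-.21067429,-.32777758]))}
def proj(n,X):
    p,r=P[n]; c=r.inv().apply(np.atleast_2d(X)-p); f,u,v=K[n]
    return np.c_[f*c[:,0]/c[:,2]+u, f*c[:,1]/c[:,2]+v]
def world(s,p): # lamp coords -> world
    c,n=np.cos(s[2]),np.sin(s[2]); return np.array([s[0]+c*p[0]-n*p[1], s[1]+n*p[0]+c*p[1], p[2]])
E
python3 - <<'E'
from h import *
T=lambda u,v:(290+u/4,210+v/4); S=lambda u,v:(125+u/4,190+v/4)
B=[('top',T(758,183),(.08,-.19,.045),0),('top',T(707,463),(-.08,-.19,.045),0),('top',T(66,327),(-.08,.17,.045),0),('top',T(118,48),(.08,.17,.045),0),
('top',T(668,308),(0,-.15,.052),0),('top',T(468,170),(.0375,0,.226),1),('top',T(437,328),(-.0375,0,.226),1),
('scene',S(62,300),(-.08,-.19,.045),0),('scene',S(50,543),(.08,-.19,.045),0),('scene',S(795,423),(.08,.17,.045),0),('scene',S(132,398),(0,-.15,.046),0),
('scene',S(388,36),(-.0375,0,.224),1),('scene',S(396,158),(.0375,0,.212),1)]
def f(s): 
    return np.concatenate([proj(n,world(s,np.array(p)+[0,0,m*s[3]]))[0]-uv for n,uv,p,m in B])
r=least_squares(f,[.5,-.05,-.1,.02],loss='soft_l1'); print(r.x,np.degrees(r.x[2])); print(f(r.x).reshape(-1,2).round(1))
s=r.x
print('tbar',world(s,(0,0,.217+s[3])),'knob',world(s,(0,-.15,.0715)))
E
```

```text
[ 0.522115   -0.07735613 -0.20208216  0.00278441] -11.578454997259993
[[ 1.  -1.6]
 [ 0.2  1. ]
 [-3.   0.8]
 [-0.9 -1.5]
 [-0.4 -0.4]
 [-0.4 -0.9]
 [-0.8  0.6]
 [-1.7 -1.4]
 [-3.  -0.1]
 [ 0.3  0.2]
 [-0.4 -0. ]
 [-1.1 -1.1]
 [ 0.5  0.8]]
tbar [ 0.522115   -0.07735613  0.21978441] knob [ 0.49200857 -0.22430375  0.0715    ]
```

```bash
cat >> h.py <<'E'
LAMP=[0.522115,-0.07735613,-0.20208216]
def go(target,jaw_deg=None):
    from workcell import bot
    o=bot.get_obs(); r=R.from_quat(o['tool_rot'])
    if jaw_deg is None: jaw_deg=90+np.degrees(LAMP[2])
    a=np.radians(jaw_deg); y=np.array([np.cos(a),np.sin(a),0]); z=np.array([0,0,-1.]); 
    t=R.from_matrix(np.c_[np.cross(y,z),y,z])
    print('clock',o['clock'],'pos',o['eef_pos'].round(4),'F',o['ft_force'].round(1),'grip',o['grip_width'].__round__(4),'q',o['joint_pos'].round(2))
    print('dist',np.linalg.norm(target-o['eef_pos']),'trans',r.inv().apply(target-o['eef_pos']).round(4),'twist',np.degrees((r.inv()*t).as_rotvec()).round(2))
E
python3 - <<'E'
from h import *
go(np.array([.199,.458,.36])); go(np.array([.522,-.077,.36]))
E
```

```text
clock 0.1 pos [0.199  0.4581 0.2305] F [ 0.2 -0.1 -0.3] grip 0.0852 q [1.16 0.24 0.   1.34 0.   1.57]
dist 0.12949244731850484 trans [-0.     -0.0003 -0.1295] twist [-1.10e-01 -1.00e-02 -1.19e+01]
clock 0.1 pos [0.199  0.4581 0.2305] F [ 0.2 -0.1 -0.3] grip 0.0852 q [1.16 0.24 0.   1.34 0.   1.57]
dist 0.638301582538475 trans [-0.5095 -0.3623 -0.1288] twist [-1.10e-01 -1.00e-02 -1.19e+01]
```

Call:
{"method": "send_rows", "body": {
  "deltas": [
    {"grip": 0.6,"translation": [0,0,-0.06],"twist": [0,0,-4]},
    {"grip": 0.6,"translation": [-0.04,-0.03,-0.1],"twist": [0,0,-8]},
    {"grip": 0.6,"translation": [-0.085,-0.06,-0.125],"twist": [-0.1,0,-11.9]},
    {"grip": 0.6,"translation": [-0.13,-0.093,-0.129],"twist": [-0.1,0,-11.9]},
    {"grip": 0.6,"translation": [-0.175,-0.125,-0.129],"twist": [-0.1,0,-11.9]}
  ]
}}

```text
clock: 0.72
eef_pos: [0.3105, 0.2725, 0.3601]
tool_rot: [0.101, 0.995, 0.0, 0.0]
ft_force: [1.9, 0.8, 0.3]
grip_width: 0.0508
```

```bash
python3 -c "
from h import *
go(np.array([.522,-.077,.36]))"
```

```text
clock 0.725 pos [0.3105 0.2725 0.3601] F [1.9 0.8 0.3] grip 0.0508 q [ 0.72  0.05  0.11  1.63 -0.    0.92]
dist 0.40855106408329817 trans [-2.772e-01 -3.002e-01  1.000e-04] twist [0.04 0.04 0.03]
```

Call:
{"method": "send_rows", "body": {
  "deltas": [
    {"grip": 0.6,"translation": [-0.04,-0.043,0],"twist": [0,0,0]},
    {"grip": 0.6,"translation": [-0.08,-0.087,0],"twist": [0,0,0]},
    {"grip": 0.6,"translation": [-0.12,-0.13,0],"twist": [0,0,0]},
    {"grip": 0.6,"translation": [-0.16,-0.174,0],"twist": [0,0,0]},
    {"grip": 0.6,"translation": [-0.2,-0.217,0],"twist": [0,0,0]}
  ]
}}

```text
clock: 1.35
eef_pos: [0.4635, 0.018, 0.3598]
tool_rot: [0.101, 0.995, 0.0, 0.0]
ft_force: [-0.4, -0.2, -0.3]
grip_width: 0.0509
```

```bash
python3 -c "
from h import *
go(np.array([.522,-.077,.36]))"
```

```text
clock 1.35 pos [0.4635 0.018  0.3598] F [-0.4 -0.2 -0.3] grip 0.0509 q [0.04 0.15 0.22 1.64 0.   0.24]
dist 0.11157959133949664 trans [-0.0763 -0.0814 -0.0002] twist [0.05 0.01 0.02]
```

Call:
{"method": "send_rows", "body": {
  "deltas": [
    {"grip": 0.6,"translation": [-0.04,-0.043,0],"twist": [0,0,0]},
    {"grip": 0.6,"translation": [-0.0763,-0.0814,0],"twist": [0,0,0]},
    {"grip": 0.6,"translation": [-0.0763,-0.0814,0.05],"twist": [0,0,0]},
    {"grip": 0.6,"translation": [-0.0763,-0.0814,0.1],"twist": [0,0,0]},
    {"grip": 0.6,"translation": [-0.0763,-0.0814,0.1]}
  ]
}}

```text
invalid input
```

Run:
```python
from h import *
go(np.array([.522,-.077,.203]))
from workcell import camera; import cv2
s=camera('scene')['color'][130:330,100:340]; t=camera('top')['color'][180:340,300:500]
cv2.imwrite('pics/a1.png',np.hstack([cv2.resize(s,(480,400)),cv2.resize(t,(320,400))]))
```

```text
clock 1.35 pos [0.4635 0.018  0.3598] F [-0.4 -0.2 -0.3] grip 0.0509 q [0.04 0.15 0.22 1.64 0.   0.24]
dist 0.192467981305272 trans [-0.0763 -0.0815  0.1568] twist [0.05 0.01 0.02]
```

View pics/a1.png

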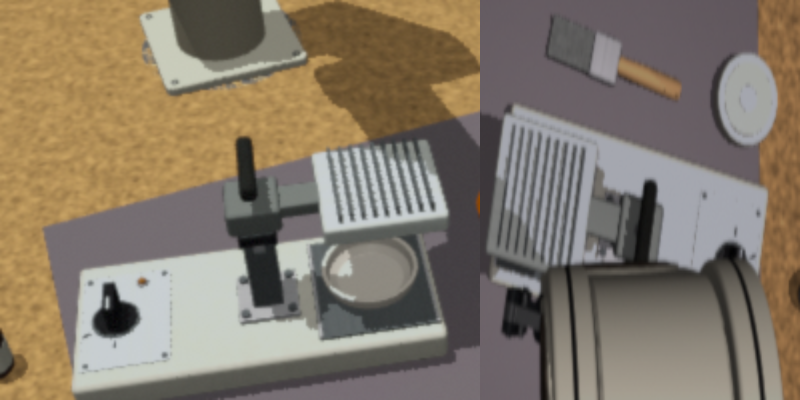

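The call was refused because the last row had no twist, so the arm did not move. The lamp is unchanged: T-bar at (245,165) and knob at (115,310) in this composite.

Call:
{"method": "send_rows", "body": {
  "deltas": [
    {"grip": 0.6,"translation": [-0.04,-0.043,0],"twist": [0,0,0]},
    {"grip": 0.6,"translation": [-0.0763,-0.0814,0],"twist": [0,0,0]},
    {"grip": 0.6,"translation": [-0.0763,-0.0814,0.05],"twist": [0,0,0]},
    {"grip": 0.6,"translation": [-0.0763,-0.0814,0.1],"twist": [0,0,0]},
    {"grip": 0.6,"translation": [-0.0763,-0.0814,0.1],"twist": [0,0,0]}
  ]
}}

```text
clock: 2.08
eef_pos: [0.5183, -0.079, 0.2537]
tool_rot: [0.104, 0.995, -0.0, -0.007]
ft_force: [1.1, -0.4, 1.0]
grip_width: 0.0513
```

Run:
```python
from h import *
go(np.array([.522,-.077,.203]))
from workcell import camera; import cv2
s=camera('scene')['color'][130:330,100:340]; t=camera('top')['color'][180:340,300:500]
cv2.imwrite('pics/a2.png',np.hstack([cv2.resize(s,(480,400)),cv2.resize(t,(320,400))]))
```

```text
clock 2.075 pos [ 0.5183 -0.079   0.2537] F [ 1.1 -0.4  1. ] grip 0.0513 q [-0.15  0.29  0.13  1.42 -0.    0.06]
dist 0.050857764534146234 trans [-0.0039  0.0028  0.0506] twist [-0.1  -0.77 -0.38]
```

View pics/a2.png

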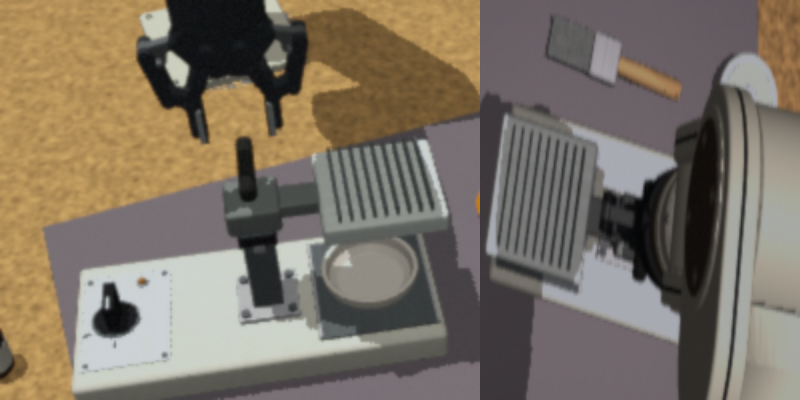

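The fingers, with tips at (200,138) and (275,130), straddle the bar at (243,150). I'll descend slowly.

Call:
{"method": "send_rows", "body": {
  "deltas": [
    {"grip": 0.6,"translation": [-0.0039,0.0028,0.012],"twist": [-0.1,-0.8,-0.4]},
    {"grip": 0.6,"translation": [-0.0039,0.0028,0.03],"twist": [-0.1,-0.8,-0.4]},
    {"grip": 0.6,"translation": [-0.0039,0.0028,0.045],"twist": [-0.1,-0.8,-0.4]},
    {"grip": 0.6,"translation": [-0.0039,0.0028,0.0506],"twist": [-0.1,-0.8,-0.4]},
    {"grip": 0.6,"translation": [-0.0039,0.0028,0.0506],"twist": [-0.1,-0.8,-0.4]}
  ]
}}

```text
clock: 2.8
eef_pos: [0.5276, -0.0777, 0.21]
tool_rot: [0.1, 0.995, -0.0, 0.007]
ft_force: [-0.3, -0.0, -0.4]
grip_width: 0.0511
```

Run:
```python
from h import *
go(np.array([.522,-.077,.203]))
from workcell import camera; import cv2
s=camera('scene')['color'][160:260,170:290]
cv2.imwrite('pics/a3.png',cv2.resize(s,(720,600),interpolation=cv2.INTER_CUBIC))
```

```text
clock 2.8 pos [ 0.5276 -0.0777  0.21  ] F [-0.3 -0.  -0.4] grip 0.0511 q [-0.15  0.3   0.03  1.29 -0.    0.06]
dist 0.008966467688196325 trans [ 0.0057 -0.0004  0.0069] twist [0.04 0.86 0.05]
```

View pics/a3.png

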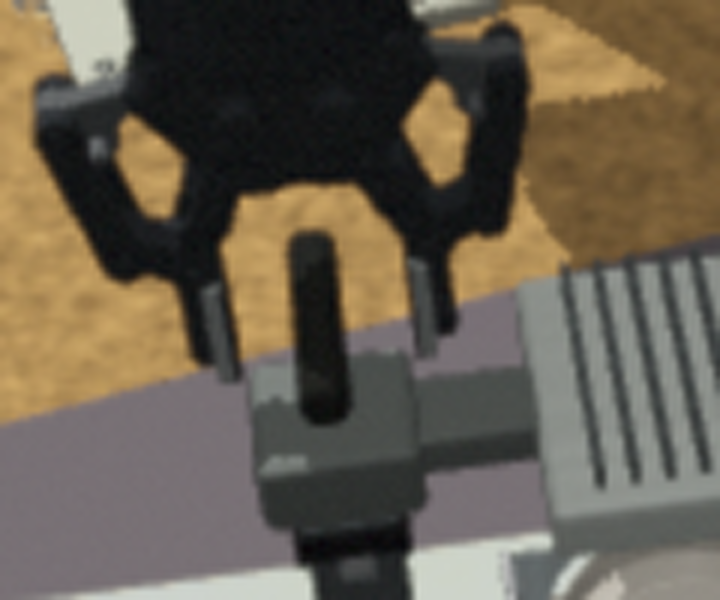

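The bar (320,330) sits midway between the fingers (220,330) and (427,300). I'll correct the tracking error and close.

Call:
{"method": "send_rows", "body": {
  "deltas": [
    {"grip": 0.6,"translation": [0.0057,0,0.007],"twist": [0,0.9,0]},
    {"grip": 0.6,"translation": [0.0057,0,0.007],"twist": [0,0.9,0]},
    {"grip": 0,"translation": [0.0057,0,0.007],"twist": [0,0.9,0]},
    {"grip": 0,"translation": [0.0057,0,0.007],"twist": [0,0.9,0]},
    {"grip": 0,"translation": [0.0057,0,0.007],"twist": [0,0.9,0]}
  ]
}}

```text
clock: 3.48
eef_pos: [0.522, -0.0784, 0.2032]
tool_rot: [0.101, 0.995, -0.002, -0.0]
ft_force: [-1.4, -5.8, 0.7]
grip_width: 0.014
```

Run:
```python
from h import *
go(np.array([.522,-.077,.203]))
from workcell import camera; import cv2
s=camera('scene')['color'][160:260,170:290]
cv2.imwrite('pics/a4.png',cv2.resize(s,(720,600),interpolation=cv2.INTER_CUBIC))
```

```text
clock 3.475 pos [ 0.522  -0.0784  0.2032] F [-1.4 -5.8  0.7] grip 0.014 q [-0.15  0.31  0.02  1.29 -0.    0.06]
dist 0.0014328200526903016 trans [0.0003 0.0014 0.0002] twist [-0.18  0.   -0.05]
```

View pics/a4.png

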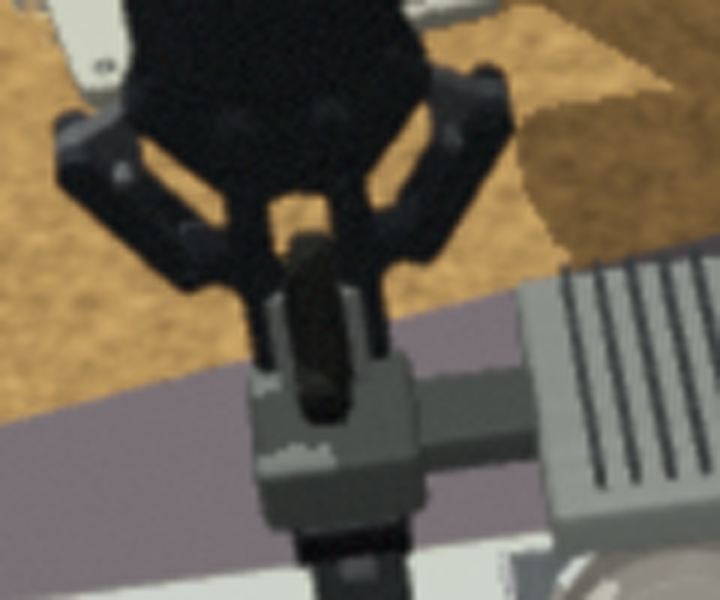

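The jaws hold the bar: width 14 mm, side force about 6 N. I'll lift most of the way, then continue in small steps.

Call:
{"method": "send_rows", "body": {
  "deltas": [
    {"grip": 0,"translation": [0,0,-0.005],"twist": [0,0,0]},
    {"grip": 0,"translation": [0,0,-0.02],"twist": [0,0,0]},
    {"grip": 0,"translation": [0,0,-0.04],"twist": [0,0,0]},
    {"grip": 0,"translation": [0,0,-0.06],"twist": [0,0,0]},
    {"grip": 0,"translation": [0,0,-0.075],"twist": [0,0,0]}
  ]
}}

```text
clock: 4.15
eef_pos: [0.5219, -0.0785, 0.2779]
tool_rot: [0.102, 0.995, -0.002, -0.001]
ft_force: [3.7, -3.1, -10.6]
grip_width: 0.0138
```

Run:
```python
from h import *
go(np.array([.522,-.0784,.303]))
from workcell import camera; import cv2
s=camera('scene')['color'][130:280,150:330]
cv2.imwrite('pics/a5.png',cv2.resize(s,(720,600),interpolation=cv2.INTER_CUBIC))
```

```text
clock 4.15 pos [ 0.5219 -0.0785  0.2779] F [  3.7  -3.1 -10.6] grip 0.0138 q [-0.15  0.28  0.18  1.47 -0.    0.06]
dist 0.025140416194952747 trans [-0.     -0.     -0.0251] twist [-0.2  -0.09 -0.08]
```

View pics/a5.png

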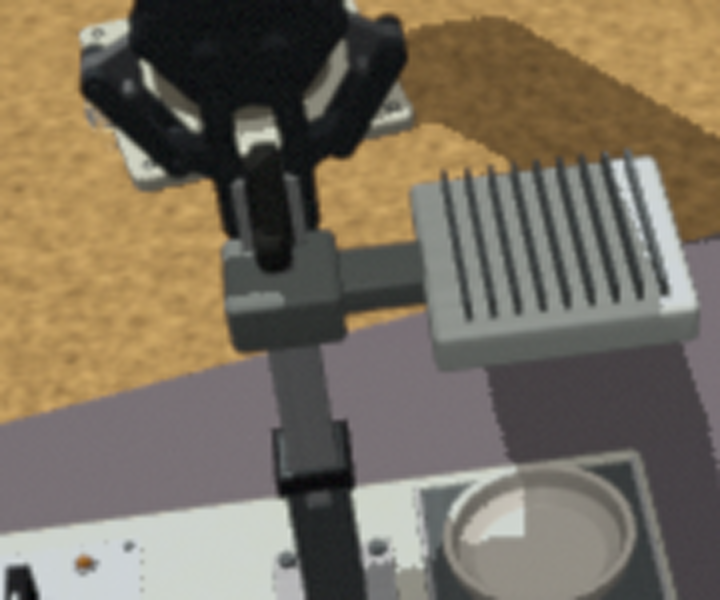

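The mast has risen with the head and the dish is undisturbed. The sleeve hole is at (318,498). I'll keep lifting, more slowly.

Call:
{"method": "send_rows", "body": {
  "deltas": [
    {"grip": 0,"translation": [0,0,-0.006],"twist": [0,0,0]},
    {"grip": 0,"translation": [0,0,-0.012],"twist": [0,0,0]},
    {"grip": 0,"translation": [0,0,-0.017],"twist": [0,0,0]},
    {"grip": 0,"translation": [0,0,-0.019],"twist": [0,0,0]},
    {"grip": 0,"translation": [0,0,-0.02],"twist": [0,0,0]}
  ]
}}

```text
clock: 4.82
eef_pos: [0.522, -0.0785, 0.3002]
tool_rot: [0.102, 0.995, -0.002, 0.0]
ft_force: [2.4, -3.4, -7.5]
grip_width: 0.0138
```

Call:
{"method": "send_rows", "body": {
  "deltas": [
    {"grip": 0,"translation": [0,0,-0.001],"twist": [0,0,0]},
    {"grip": 0,"translation": [0,0,-0.002],"twist": [0,0,0]},
    {"grip": 0,"translation": [0,0,-0.003],"twist": [0,0,0]}
  ]
}}

```text
clock: 5.2
eef_pos: [0.522, -0.0785, 0.3036]
tool_rot: [0.102, 0.995, -0.002, 0.0]
ft_force: [2.2, -4.0, -5.3]
grip_width: 0.0139
```

Run:
```python
from h import *
go(np.array([.522,-.0784,.303]))
from workcell import camera; import cv2
s=camera('scene')['color'][130:280,150:330]
cv2.imwrite('pics/a6.png',cv2.resize(s,(720,600),interpolation=cv2.INTER_CUBIC))
```

```text
clock 5.2 pos [ 0.522  -0.0785  0.3036] F [ 2.2 -4.  -5.3] grip 0.0139 q [-0.15  0.28  0.24  1.53 -0.    0.06]
dist 0.0005701364291519078 trans [0.     0.0001 0.0006] twist [-0.21  0.06 -0.08]
```

View pics/a6.png

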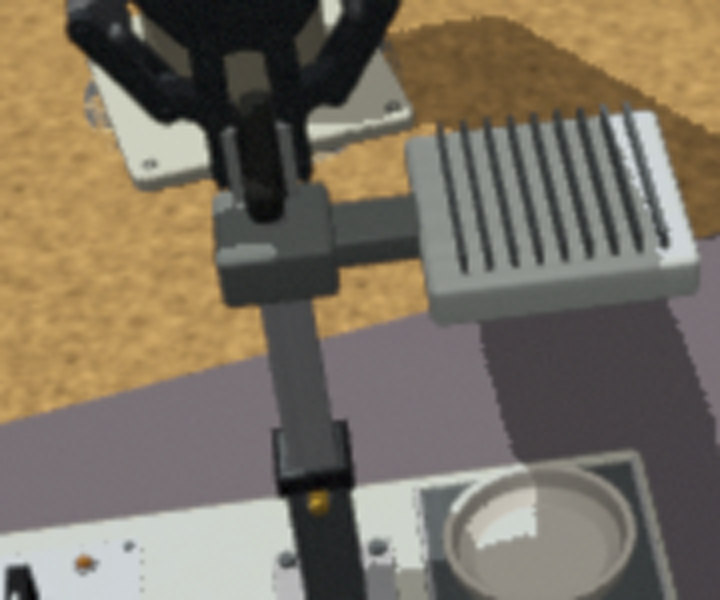

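Brass now shows in the hole at (318,500). I'll check for lock with one small step and read the force.

Call:
{"method": "send_rows", "body": {
  "deltas": [
    {"grip": 0,"translation": [0,0,-0.001],"twist": [0,0,0]},
    {"grip": 0,"translation": [0,0,-0.001],"twist": [0,0,0]}
  ]
}}

```text
clock: 5.5
eef_pos: [0.522, -0.0785, 0.3052]
tool_rot: [0.102, 0.995, -0.002, 0.001]
ft_force: [0.7, -2.8, -4.8]
grip_width: 0.0141
```

Run:
```python
from h import *
from workcell import camera; import cv2
s=camera('scene')['color'][215:275,200:260]
cv2.imwrite('pics/a7.png',cv2.resize(s,(600,600),interpolation=cv2.INTER_CUBIC))
go(np.array([.522,-.0784,.303]))
```

```text
clock 5.55 pos [ 0.522  -0.0785  0.3052] F [ 1.1 -3.1 -3.5] grip 0.0137 q [-0.15  0.28  0.25  1.54 -0.    0.06]
dist 0.002231903603118723 trans [0.0001 0.0001 0.0022] twist [-0.2   0.11 -0.08]
```

View pics/a7.png

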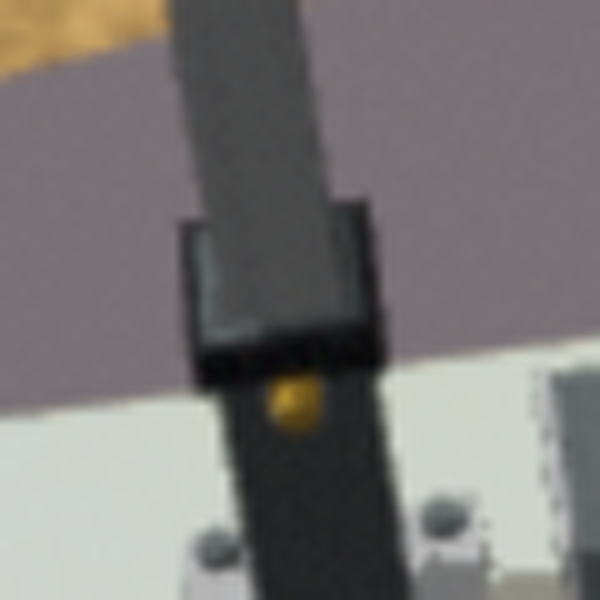

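The force stays near friction level, so I can't tell yet whether it's locked. Next I'll compare the button with the previous picture.

Run:
```python
import cv2,numpy as np
a=cv2.imread('pics/a6.png'); a=cv2.resize(a,(180,150),interpolation=cv2.INTER_AREA)[110:140,65:95]
from workcell import camera
b=camera('scene')['color'][240:270,215:245]
cv2.imwrite('pics/a8.png',np.hstack([cv2.resize(x,(390,390),interpolation=cv2.INTER_NEAREST) for x in(a,b)]))
```

```text
(no output)
```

View pics/a8.png

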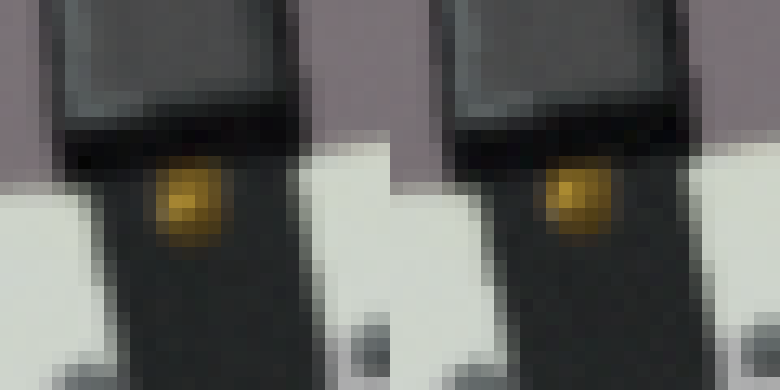

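Call:
{"method": "send_rows", "body": {
  "deltas": [
    {"grip": 0,"translation": [0,0,-0.0007],"twist": [0,0,0]},
    {"grip": 0,"translation": [0,0,-0.0007],"twist": [0,0,0]}
  ]
}}

```text
clock: 5.85
eef_pos: [0.522, -0.0785, 0.3053]
tool_rot: [0.102, 0.995, -0.002, 0.0]
ft_force: [3.0, -2.8, -9.1]
grip_width: 0.0142
```

Call:
{"method": "send_rows", "body": {
  "deltas": [
    {"grip": 0,"translation": [0,0,-0.001],"twist": [0,0,0]},
    {"grip": 0,"translation": [0,0,-0.001],"twist": [0,0,0]}
  ]
}}

```text
clock: 6.1
eef_pos: [0.522, -0.0785, 0.3054]
tool_rot: [0.102, 0.995, -0.002, -0.0]
ft_force: [3.4, -3.7, -13.4]
grip_width: 0.014
```

Call:
{"method": "send_rows", "body": {
  "deltas": [
    {"grip": 0,"translation": [0,0,-0.001],"twist": [0,0,0]},
    {"grip": 0,"translation": [0,0,-0.001],"twist": [0,0,0]}
  ]
}}

```text
clock: 6.35
eef_pos: [0.5219, -0.0785, 0.3054]
tool_rot: [0.102, 0.995, -0.002, -0.001]
ft_force: [3.4, -3.0, -14.1]
grip_width: 0.014
```

Run:
```python
import cv2,numpy as np
a=cv2.imread('pics/a6.png'); a=cv2.resize(a,(180,150),interpolation=cv2.INTER_AREA)[110:140,65:95]
from workcell import camera
b=camera('scene')['color'][240:270,215:245]
cv2.imwrite('pics/a9.png',np.hstack([cv2.resize(x,(390,390),interpolation=cv2.INTER_NEAREST) for x in(a,b)]))
from h import *
# project button: flush face (x=.018) vs proud (x=.024), z .132
for x in(.0145,.018,.024):
    print(x,[ (proj('scene',world(LAMP,(x,dy,.132+dz)))[0]-[215,240]).round(1) for dy,dz in((0,0),(0,.0045),(0,-.0045))])
```

```text
0.0145 [array([14.2, 13.9]), array([13.9, 12.2]), array([14.5, 15.5])]
0.018 [array([14.3, 15.2]), array([14. , 13.5]), array([14.6, 16.8])]
0.024 [array([14.6, 17.5]), array([14.3, 15.8]), array([14.9, 19.1])]
```

View pics/a9.png

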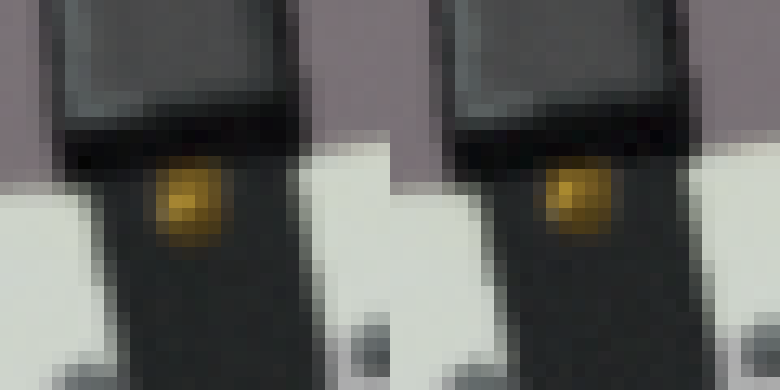

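The brass patch is about 6 px tall. A flush button would be about 3.5 px, so it stands proud. 14 N no longer moves the mast, which is above the 8 N lifting friction. One firmer test:

Call:
{"method": "send_rows", "body": {
  "deltas": [
    {"grip": 0,"translation": [0,0,-0.003],"twist": [0,0,0]},
    {"grip": 0,"translation": [0,0,-0.003],"twist": [0,0,0]}
  ]
}}

```text
clock: 6.65
eef_pos: [0.5218, -0.0785, 0.3058]
tool_rot: [0.102, 0.995, -0.002, -0.003]
ft_force: [5.6, -3.8, -20.5]
grip_width: 0.0139
```

Call:
{"method": "send_rows", "body": {
  "deltas": [
    {"grip": 0,"translation": [0,0,0.001],"twist": [0,0,0]},
    {"grip": 0,"translation": [0,0,0.001],"twist": [0,0,0]}
  ]
}}

```text
clock: 6.9
eef_pos: [0.5219, -0.0785, 0.3053]
tool_rot: [0.102, 0.995, -0.002, -0.003]
ft_force: [2.0, -2.5, -8.6]
grip_width: 0.014
```

Locked: 20 N gave only 0.4 mm of elastic movement. Releasing and rising.

Call:
{"method": "send_rows", "body": {
  "deltas": [
    {"grip": 0.6,"translation": [0,0,0],"twist": [0,0,0]},
    {"grip": 0.6,"translation": [0,0,0],"twist": [0,0,0]},
    {"grip": 0.6,"translation": [0,0,-0.01],"twist": [0,0,0]},
    {"grip": 0.6,"translation": [0,0,-0.035],"twist": [0,0,0]},
    {"grip": 0.6,"translation": [0,0,-0.06],"twist": [0,0,0]}
  ]
}}

```text
clock: 7.52
eef_pos: [0.5221, -0.0781, 0.3671]
tool_rot: [0.101, 0.995, -0.002, -0.002]
ft_force: [1.0, 0.2, -1.2]
grip_width: 0.0514
```

Run:
```python
from h import *
go(np.array([.492,-.225,.37]))
from workcell import camera; import cv2
s=camera('scene')['color'][100:300,100:340]
cv2.imwrite('pics/b1.png',cv2.resize(s,(720,600),interpolation=cv2.INTER_CUBIC))
```

```text
clock 7.525 pos [ 0.5221 -0.0781  0.3671] F [ 1.   0.2 -1.2] grip 0.0514 q [-0.15  0.29  0.42  1.71 -0.    0.06]
dist 0.1500159436921068 trans [-1.0e-04 -1.5e-01 -2.3e-03] twist [-0.21 -0.21 -0.06]
```

View pics/b1.png

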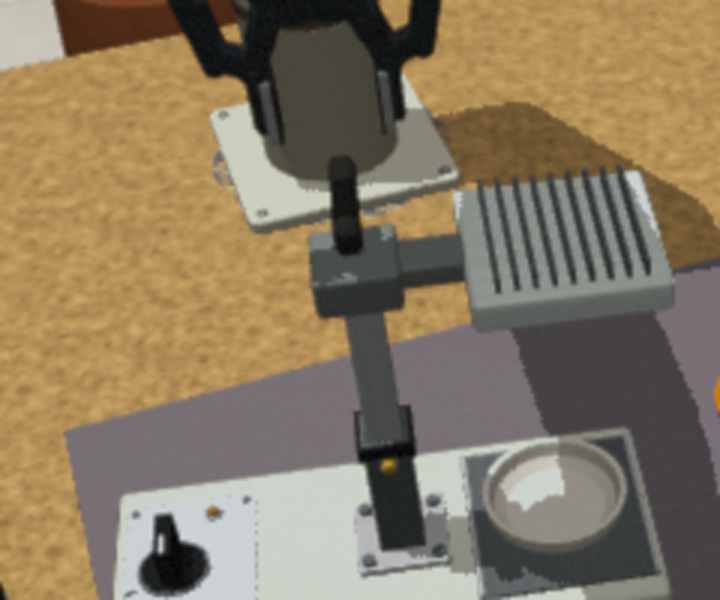

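The mast stays up and the button shows at (388,465). Moving over the knob.

Call:
{"method": "send_rows", "body": {
  "deltas": [
    {"grip": 0.6,"translation": [0,-0.04,0],"twist": [-0.2,-0.2,0]},
    {"grip": 0.6,"translation": [0,-0.08,0],"twist": [-0.2,-0.2,0]},
    {"grip": 0.6,"translation": [0,-0.12,0],"twist": [-0.2,-0.2,0]},
    {"grip": 0.6,"translation": [0,-0.15,0],"twist": [-0.2,-0.2,0]},
    {"grip": 0.6,"translation": [0,-0.15,0.05],"twist": [-0.2,-0.2,0]}
  ]
}}

```text
clock: 8.2
eef_pos: [0.4949, -0.2285, 0.3251]
tool_rot: [0.103, 0.995, -0.002, 0.008]
ft_force: [1.0, -0.5, -0.4]
grip_width: 0.0511
```

Run:
```python
from h import *
go(np.array([.492,-.225,.12]))
```

```text
clock 8.2 pos [ 0.4949 -0.2285  0.3251] F [ 1.  -0.5 -0.4] grip 0.0511 q [-0.43  0.3   0.33  1.58  0.   -0.23]
dist 0.20517315252626092 trans [0.007  0.0033 0.205 ] twist [-0.14  0.97 -0.25]
```

Call:
{"method": "send_rows", "body": {
  "deltas": [
    {"grip": 0.6,"translation": [0.007,0.0033,0.05],"twist": [-0.1,1,-0.2]},
    {"grip": 0.6,"translation": [0.007,0.0033,0.1],"twist": [-0.1,1,-0.2]},
    {"grip": 0.6,"translation": [0.007,0.0033,0.15],"twist": [-0.1,1,-0.2]},
    {"grip": 0.6,"translation": [0.007,0.0033,0.2],"twist": [-0.1,1,-0.2]},
    {"grip": 0.6,"translation": [0.007,0.0033,0.205],"twist": [-0.1,1,-0.2]}
  ]
}}

```text
clock: 8.82
eef_pos: [0.4893, -0.2237, 0.1169]
tool_rot: [0.101, 0.995, 0.001, -0.004]
ft_force: [-0.6, -0.3, 1.5]
grip_width: 0.0514
```

Run:
```python
from h import *
go(np.array([.492,-.225,.055]))
from workcell import camera; import cv2
s=camera('scene')['color'][180:330,80:260]
cv2.imwrite('pics/b2.png',cv2.resize(s,(720,600),interpolation=cv2.INTER_CUBIC))
```

```text
clock 8.825 pos [ 0.4893 -0.2237  0.1169] F [-0.6 -0.3  1.5] grip 0.0514 q [-0.43  0.4  -0.08  1.1  -0.   -0.23]
dist 0.06199042482092707 trans [-0.0034 -0.0008  0.0619] twist [ 0.07 -0.47 -0.05]
```

View pics/b2.png

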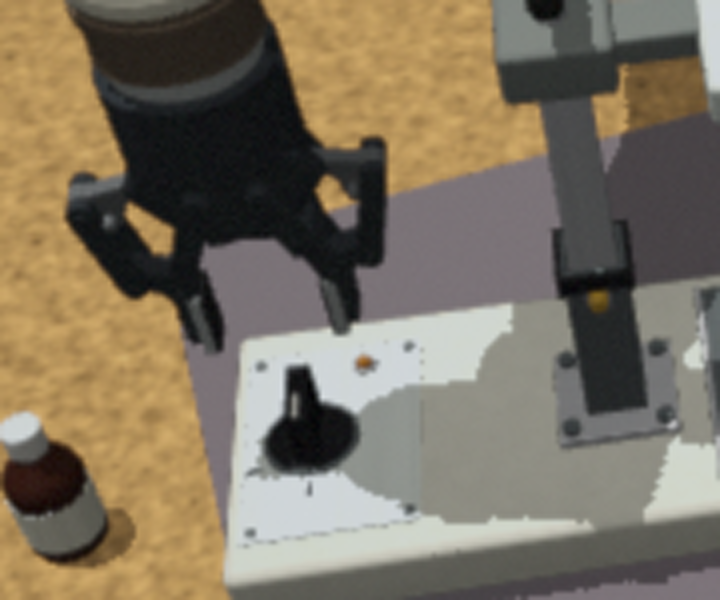

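The open fingers, tips at (210,345) and (345,325), are above the knob bar at (300,400) and clear of the bottle at (50,490). The button is still out at (598,300). Going down.

Call:
{"method": "send_rows", "body": {
  "deltas": [
    {"grip": 0.6,"translation": [-0.0034,-0.0008,0.015],"twist": [0,-0.5,0]},
    {"grip": 0.6,"translation": [-0.0034,-0.0008,0.033],"twist": [0,-0.5,0]},
    {"grip": 0.6,"translation": [-0.0034,-0.0008,0.048],"twist": [0,-0.5,0]},
    {"grip": 0.6,"translation": [-0.0034,-0.0008,0.056],"twist": [0,-0.5,0]},
    {"grip": 0.6,"translation": [-0.0034,-0.0008,0.0605],"twist": [0,-0.5,0]}
  ]
}}

```text
clock: 9.5
eef_pos: [0.4942, -0.226, 0.0586]
tool_rot: [0.101, 0.995, -0.0, 0.003]
ft_force: [-0.4, 0.5, 0.1]
grip_width: 0.0515
```

Run:
```python
from h import *
go(np.array([.492,-.225,.055]))
from workcell import camera; import cv2
s=camera('scene')['color'][210:310,100:220]
cv2.imwrite('pics/b3.png',cv2.resize(s,(720,600),interpolation=cv2.INTER_CUBIC))
```

```text
clock 9.5 pos [ 0.4942 -0.226   0.0586] F [-0.4  0.5  0.1] grip 0.0515 q [-0.43  0.46 -0.16  0.95  0.   -0.23]
dist 0.004350576168762662 trans [0.0024 0.0005 0.0036] twist [ 0.    0.3  -0.05]
```

View pics/b3.png

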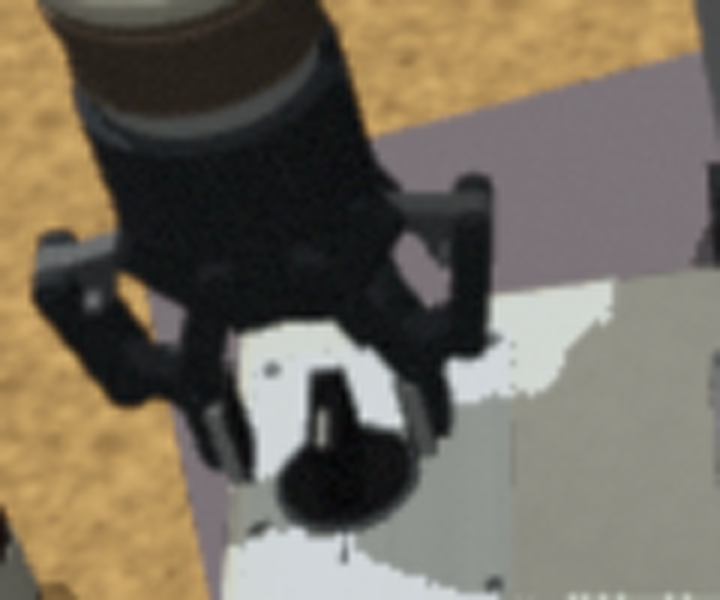

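The fingers straddle the knob bar (333,410), so I'll trim and close.

Call:
{"method": "send_rows", "body": {
  "deltas": [
    {"grip": 0.6,"translation": [0.0024,0.0005,0.0035],"twist": [0,0.3,0]},
    {"grip": 0.6,"translation": [0.0024,0.0005,0.0035],"twist": [0,0.3,0]},
    {"grip": 0,"translation": [0.0024,0.0005,0.0035],"twist": [0,0.3,0]},
    {"grip": 0,"translation": [0.0024,0.0005,0.0035],"twist": [0,0.3,0]},
    {"grip": 0,"translation": [0.0024,0.0005,0.0035],"twist": [0,0.3,0]}
  ]
}}

```text
clock: 10.18
eef_pos: [0.4917, -0.2253, 0.0549]
tool_rot: [0.101, 0.995, -0.0, -0.0]
ft_force: [0.0, -1.4, 2.0]
grip_width: 0.0112
```

Run:
```python
from h import *
go(np.array([.492,-.225,.055]))
from workcell import bot; print(bot.get_obs()['ft_torque'])
```

```text
clock 10.175 pos [ 0.4917 -0.2253  0.0549] F [ 0.  -1.4  2. ] grip 0.0112 q [-0.43  0.46 -0.17  0.94 -0.   -0.23]
dist 0.00043654543992176697 trans [-0.0002  0.0003 -0.0001] twist [-0.03 -0.02 -0.07]
[-0.18621751  0.15209544 -0.05150961]
```

The knob is gripped: width 11 mm, low force. Turning clockwise, which is +z of the tool.

Call:
{"method": "send_rows", "body": {
  "deltas": [
    {"grip": 0,"translation": [0,0,0],"twist": [0,0,8]},
    {"grip": 0,"translation": [0,0,0],"twist": [0,0,17]},
    {"grip": 0,"translation": [0,0,0],"twist": [0,0,26]},
    {"grip": 0,"translation": [0,0,0],"twist": [0,0,35]},
    {"grip": 0,"translation": [0,0,0],"twist": [0,0,44]}
  ]
}}

```text
clock: 10.8
eef_pos: [0.492, -0.2249, 0.0549]
tool_rot: [0.469, 0.883, 0.0, 0.0]
ft_force: [1.4, 0.7, 0.2]
grip_width: 0.0108
```

Run:
```python
from h import *
go(np.array([.4917,-.2253,.055]),90-11.58-60)
from workcell import bot,camera; print(bot.get_obs()['ft_torque'])
import cv2
s=camera('scene')['color'][210:310,100:220]
cv2.imwrite('pics/b4.png',cv2.resize(s,(720,600),interpolation=cv2.INTER_CUBIC))
```

```text
clock 10.8 pos [ 0.492  -0.2249  0.0549] F [1.4 0.7 0.2] grip 0.0108 q [-0.43  0.46 -0.17  0.94  0.    0.55]
dist 0.0005463196287928271 trans [-0.0002 -0.0005 -0.0001] twist [ 0.03 -0.02 15.67]
[ 0.23787951 -0.17576675  0.07516717]
```

View pics/b4.png

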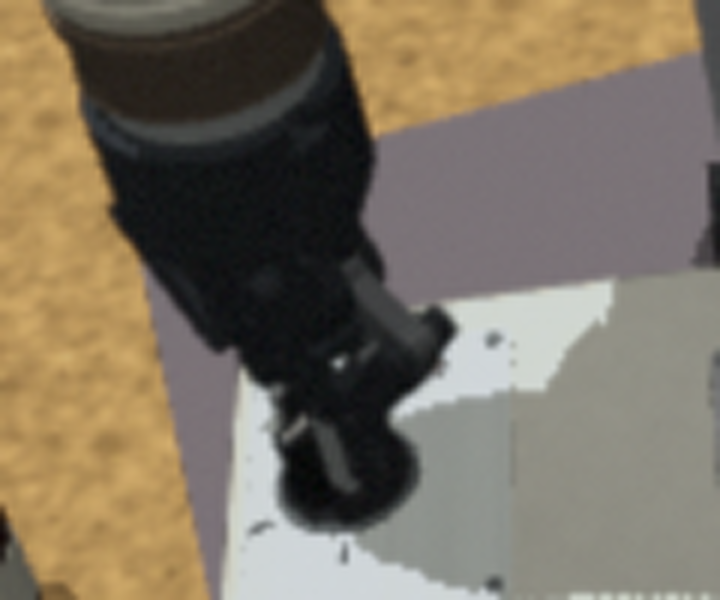

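The grip has turned 44° and holds the bar; spring moment is about 0.08 N m. Continuing to the stop and slightly past.

Call:
{"method": "send_rows", "body": {
  "deltas": [
    {"grip": 0,"translation": [0,0,0],"twist": [0,0,8]},
    {"grip": 0,"translation": [0,0,0],"twist": [0,0,14]},
    {"grip": 0,"translation": [0,0,0],"twist": [0,0,18]},
    {"grip": 0,"translation": [0,0,0],"twist": [0,0,20]},
    {"grip": 0,"translation": [0,0,0],"twist": [0,0,20]}
  ]
}}

```text
clock: 11.48
eef_pos: [0.4923, -0.2248, 0.055]
tool_rot: [0.615, 0.789, 0.0, 0.0]
ft_force: [0.9, 0.4, 0.3]
grip_width: 0.0108
```

Run:
```python
from h import *
go(np.array([.4917,-.2253,.055]),90-11.58-60)
from workcell import bot,camera; print(bot.get_obs()['ft_torque'])
import cv2
s=camera('scene')['color'][210:310,100:220]
cv2.imwrite('pics/b5.png',cv2.resize(s,(720,600),interpolation=cv2.INTER_CUBIC))
```

```text
clock 11.475 pos [ 0.4923 -0.2248  0.055 ] F [0.9 0.4 0.3] grip 0.0108 q [-0.43  0.46 -0.17  0.94  0.    0.9 ]
dist 0.0007830434528464656 trans [-0.0004 -0.0007 -0.    ] twist [ 0.04 -0.01 -4.32]
[-0.05426605 -0.16805748  1.16675213]
```

View pics/b5.png

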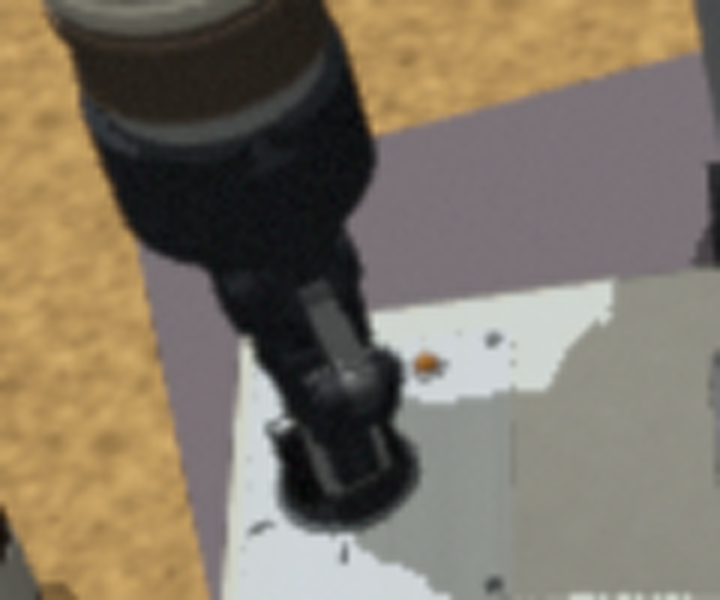

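The moment jumped to 1.2 N m at 64°, so the knob is against its stop, held for two rows. I'll open and let it spring back, then rise.

Call:
{"method": "send_rows", "body": {
  "deltas": [
    {"grip": 0,"translation": [0,0,0],"twist": [0,0,0]},
    {"grip": 0.75,"translation": [0,0,0],"twist": [0,0,0]},
    {"grip": 0.75,"translation": [0,0,0],"twist": [0,0,0]},
    {"grip": 0.75,"translation": [0,0,0],"twist": [0,0,0]},
    {"grip": 0.75,"translation": [0,0,0],"twist": [0,0,0]}
  ]
}}

```text
clock: 12.15
eef_pos: [0.4923, -0.2249, 0.055]
tool_rot: [0.615, 0.788, 0.0, 0.0]
ft_force: [-0.1, 0.2, -0.4]
grip_width: 0.0638
```

Call:
{"method": "send_rows", "body": {
  "deltas": [
    {"grip": 0.75,"translation": [0,0,-0.015],"twist": [0,0,0]},
    {"grip": 0.75,"translation": [0,0,-0.04],"twist": [0,0,0]},
    {"grip": 0.75,"translation": [0,0,-0.07],"twist": [0,0,0]},
    {"grip": 0.75,"translation": [0,0,-0.1],"twist": [0,0,0]},
    {"grip": 0.75,"translation": [0,0,-0.1],"twist": [0,0,0]}
  ]
}}

```text
clock: 12.78
eef_pos: [0.4944, -0.2259, 0.1589]
tool_rot: [0.615, 0.788, 0.001, 0.004]
ft_force: [-0.0, -0.4, -0.6]
grip_width: 0.0637
```

Run:
```python
from h import *
go(np.array([.4917,-.2253,.055]))
from workcell import bot,camera
import cv2
c=camera('scene')['color']; cv2.imwrite('pics/c0.png',c)
cv2.imwrite('pics/c1.png',cv2.resize(c[180:330,80:330],(800,480),interpolation=cv2.INTER_CUBIC))
```

```text
clock 12.775 pos [ 0.4944 -0.2259  0.1589] F [-0.  -0.4 -0.6] grip 0.0637 q [-0.43  0.36 -0.02  1.18  0.    0.9 ]
dist 0.10388941980665946 trans [ 0.0017 -0.0031  0.1038] twist [  0.19   0.44 -64.38]
```

View pics/c1.png

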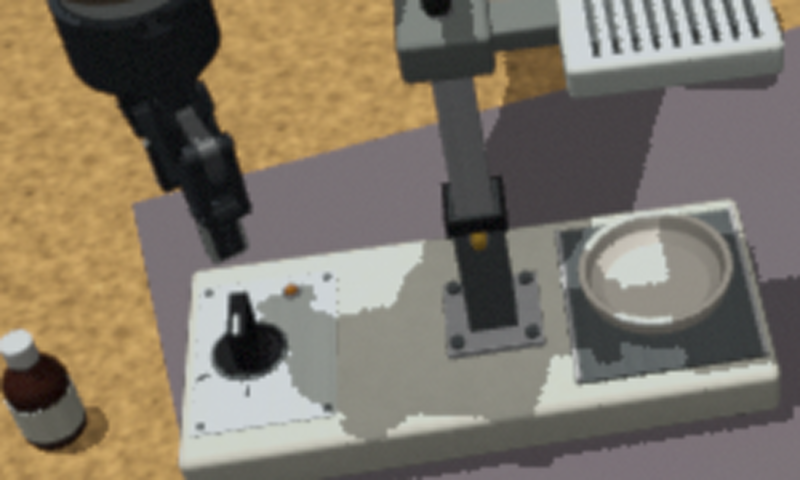

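The knob bar is back at rest, in line with the lamp's x at (240,320). The button is out at (480,240), the dish is in place at (655,270), and the robot is clear. Handing in.

```bash
python3 -c "
from workcell import bot
print(bot.job_done())"
```

```text
the job is handed in; nothing more can be done
None
```

I raised the lamp until its lock button clicked out, turned the start knob clockwise to its stop and let go. I handed the job in at about 12.8 s, and no verdict was reported.

- **Lock:** the brass button stands proud of the sleeve. A 20 N upward pull moved the mast only 0.4 mm, and the mast stayed up after release.
- **Knob:** at 44° the spring moment was about 0.08 N m. At about 64° of tool turn it jumped to 1.2 N m, which is the stop, 60° plus some give. After I let go, the last picture shows the bar back at rest.
- **Surroundings:** the dish and dye bottle look unmoved in the last picture. I didn't measure them, and I didn't re-check the jar, brush and cast block after the start. At hand-in the gripper was about 10 cm above where it had held the knob, with no contact force.
- **Problems:** one move call was refused for a missing twist value and nothing moved. The first force check for the lock was inconclusive because the mast was still within its play, and the firmer pull settled it.

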